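# Shift the damper selector into third

## Robot

A 6-joint arm with a two-finger parallel gripper is mounted at the origin on the work surface. World frame = base frame: x ahead of the robot, y to its left, z up, the work surface at z = 0. Lengths are in m, angles in degrees, forces in N, time in s.
With the tool pointing down it reaches from about 0.3 to 0.875 m from the base axis. Payload 6.4 kg.
Tool frame: the origin (TCP) lies on the mounting face of the last link; the fingertips stand 166 mm ahead of it and the grasp point (between the pads) lies 147 mm ahead of it; z points along the fingers, y is the line along which they close (so a half turn about z gives the same grasp; the last joint's range is limited). The gripper opens to 88 mm and grips with 3 to 60 N. Pads are 18 mm wide; open, the fingers measure 123 mm over their backs; the gripper's body (75 mm by 187 mm) begins 45 mm behind the grasp point.
Start: joints at [54.013, 10.359, 92.074, -0, 77.567, -11.82], TCP at [0.235, 0.525, 0.405] pointing down, gripper open.
Joint ranges: [-171.53, 171.53], [-51.25, 118.39], [17.06, 147.69], [-65.23, 245.23], [0, 150.52], [-178.68, 178.68]. Speed limits (degrees/s): [147.25, 147.25, 172.46, 180, 180, 180].

## Interface

Orientations are given as a 3x3 rotation matrix whose columns are the frame's x, y, z axes.
In Python, from plant import telemetry, optics, sign_off gives the robot as it stands. The module is installed in compiled form; this text tells all that it offers.
- The arm moves only by the tool carry_out, never from a script. Its argument "deltas" is a list of rows, each a list of 3 entries, a list of its own where there are three numbers: the closure in counts, from 0 (fully open) to 255 (shut), then the shift along the tool's x, y, z in m, then the turn about the tool's z in degrees. In form: [[hand, [dx, dy, dz], spin], ...]. A call has 1 to 12 rows; each row is the pose to reach, as a shift and turn from the pose commanded when the call began, along the tool's axes at that moment; what a row does not reach only later rows make up. A row lasts 1/12 s, in which the tool goes at most 41.7 mm and 7.16 degrees, less where a joint would pass 70% of its speed; a pose out of reach is approached as far as the arm can. A call with a gripper value outside its range is refused whole. The fingers move at their own pace and stop on an object; "newtons" is the grip in N (left out, the last holds). Time passes only in rows, so rows that repeat a pose let the fingers close. It gives the time, the measured TCP pose, the force, the opening and the grip force at its end, in the units of the state.
- telemetry.get_state(): the state, without advancing time (a new reading comes with each control period).
- optics.capture(name): name is "scene" or "side" or "wrist"; returns a dict with "image" (420x560x3 uint8, blue, green, red), "camera_matrix" (3x3 intrinsics, pixels), "R" (3x3) and "t" (3): a world point X has camera coordinates R X + t. Camera axes: x right, y down, z forward; pixel columns grow to the right and rows downward; lengths in m; the calibration is good to about 2 mm. A picture is of the moment at which its call begins. There is no depth.
- sign_off(): hands the job in; it is judged then, once.
The state is a dict: "t": time; "qpos": joint angles; "joint_vel": joint speeds; "effort": joint torques, N m; "position": TCP position; "tool_rot": TCP orientation; "force": force on the tool from outside, world axes, zero at the start; "torque": the same for the moment, N m; "gripper_width": opening from 0.0 (shut) to 1.0 (fully open); "grip_force": force on a finger pad.
Only numpy, scipy, OpenCV 4.12 (cv2) and the standard library are available. Lean on these libraries where they do the work, as an engineer would, in place of code of your own. Each camera call takes 0.05 s, during which the arm holds its last target. There are 200 camera calls.

## Task

Push the growth cabinet's damper lever through its H gate: bring it level with the cross passage, push it across to the right, then forward, away from you, until it is fully home in the third slot (forward right), and leave it there. Push it with the fingers only, never pinch it, do not let it dip into the fourth slot (back right), and leave the dishes, jars and other things where they stand.

Things in the scene. Friction and masses are not known exactly. Their poses are not given: they have to be found in the camera images.
- selector: Growth cabinet's air damper selector: grey steel console fixed to the bench, 190 mm (x, front to back) by 260 mm (y) by 112 mm high, bare metal deck, round duct stub 50 mm long on its far side. Origin: centre of its underside on the bench; x points forward (from the edge near the robot to the far side), y left, z up. An H-shaped gate is cut in the middle of the deck.
- gate_centre (a point): Centre of the H gate on top of the deck, 112 mm above the bench; axes as selector. A cross passage along y, 20 mm wide, 72 mm long; at either end a slot along x, 20 mm wide, centre line at y = +26 or -26 mm, running from x = -36 to +36 mm. Solid edges stop the lever's shaft.
- slot1_end (a point): Middle of the closed end of the first slot, forward left (x+, y+) in the selector's axes, at deck height. One to four small dark studs on the deck beyond each slot's end give its number.
- slot2_end (a point): The same for the second slot, back left (x-, y+).
- slot3_end (a point): The same for the third slot, forward right (x+, y-): 36 mm forward and 26 mm right of the gate's centre.
- slot4_end (a point): The same for the fourth slot, back right (x-, y-).
- knob_top (a point): Centre of the top of the lever's black eight-sided grip, 36 mm across; z points up along the lever. The lever is a straight 12 mm steel shaft pivoting both ways about a point 20 mm above the bench under the gate's centre; the grip covers it from 115 to 185 mm from the pivot (top 205 mm above the bench when upright). At either end of the passage or of a slot the top is about 50 mm off centre.
- across (a joint): Sideways tilt of the lever about the selector's x axis, rad: 0 upright, positive right (selector's -y). Slot centre lines +-0.28, solid stops near +-0.32. With forward angle f and across angle a the lever points along (sin f, -sin a cos f, cos a cos f) in the selector's axes. Friction 0.25 N m (about 1.5 N at the grip), no spring: it stays where it is left.
- forward (a joint): Fore-and-aft tilt of the lever, rad: 0 neutral, in the cross passage; it can move across only while within about +-0.04. Positive forward (selector's x). Solid stops at the slot ends, about +-0.31. Same friction, stays where left. The lever starts at the left, anywhere from the first slot through neutral to the second.
- dish_deck: closed petri dish 52 mm across, 15 mm high, lying on the console's deck beside the gate; a bystander, origin at the centre of its underside
- dish_table: closed petri dish 90 mm across, 16 mm high, on the bench; a bystander, origin at the centre of its underside
- jar_left: lidded glass jar 66 mm across, 95 mm high, on the bench close to the console's left side; a bystander, origin at the centre of its underside
- jar_right: lidded amber jar 56 mm across, 85 mm high, on the bench close to the console's right side; a bystander, origin at the centre of its underside
- beaker: open glass beaker 70 mm across, 85 mm high, on the bench; a bystander, origin at the centre of its underside
- wash_bottle: plastic bottle 68 mm across, 165 mm high, on the bench; a bystander, origin at the centre of its underside
- tape_roll: roll of paper tape lying flat, 80 mm across, 20 mm high, on the bench; a bystander, origin at the centre of its underside

How it is judged (in metres and radians):
On the way:
1. the lever is across at the right end of the cross passage (value of joint across above 0.22 rad and value of joint forward between -0.13 and 0.13 rad).
At the end, for the whole second after the job is handed in: The lever is at rest in the third slot: tilted right by more than 0.2 rad and forward by more than 0.265 rad (the slot's end is at about 0.31, so the grip is within about 8 mm of fully home), and the bystanders are within 15 mm of where they stood (value of joint across between 0.2 and 0.4 rad and value of joint forward above 0.265 rad and velocity of joint across between -0.05 and 0.05 rad/s and velocity of joint forward between -0.05 and 0.05 rad/s and distance of each of dish_deck, dish_table, jar_left, jar_right, beaker, wash_bottle, tape_roll from where it was at the start of the episode below 0.015 m); the robot touches nothing.
It fails at once if the lever dips into the fourth slot (across more than 0.15 and back more than 0.13 rad, about 12 mm at the gate) (value of joint across above 0.15 rad and value of joint forward below -0.13 rad).
It fails at once if the lever's grip is pinched: the fingers press on two opposite sides of it at once with more than 2 N each ((contact force between the fingers and forward_c1 above 2 N and contact force between the fingers and forward_c2 above 2 N) or (contact force between the fingers and forward_c3 above 2 N and contact force between the fingers and forward_c4 above 2 N)).
It fails at once if a dish, jar, beaker, bottle or roll is moved more than 15 mm or picked up (distance of any of dish_deck, dish_table, jar_left, jar_right, beaker, wash_bottle, tape_roll from where it was at the start of the episode above 0.015 m).
It also fails if it takes over 67 s, if anything falls off the work surface, if the arm or the gripper's body presses on something with over 40 N, if the wrist force passes 120 N, or if a joint passes its speed limit or range.

## Working session

There is one attempt and no reset: what is moved stays moved. The work goes in short steps, Python scripts to look and compute and a tool call to move; the robot and the scene stay as the last step left them, time stands still between calls to the robot, and variables do not carry over. Pictures are saved under pics/ and viewed, at most 10 in all, crops included, and the job is handed in when it is done.

Besides the shell and the picture viewer there is one more tool, called after "Emit:" as a command line: name --argument value ..., lists and objects as JSON in quotes. carry_out: Moves the arm, as the interface text tells. Its arguments: {"type":"object","properties":{"deltas":{"type":"array"},"newtons":{"type":"number"}},"required":["deltas"]}

```bash
mkdir -p pics; python3 - <<'E'
from plant import telemetry, optics
import cv2, numpy as np, pickle
d={}
for n in("scene","side"):
    c=optics.capture(n); d[n]=c; cv2.imwrite(f"pics/{n}0.png",c["image"])
    print(n,c["camera_matrix"].tolist(),c["R"].tolist(),c["t"].tolist())
pickle.dump(d,open("cams.pkl","wb"))
s=telemetry.get_state();print(s["t"],s["position"],s["tool_rot"],s["gripper_width"])
E
```

```text
scene [[392.90261110967543, 0.0, 280.1841375978888], [0.0, 392.90261110967543, 208.01889248114165], [0.0, 0.0, 1.0]] [[0.31034296369812114, 0.9505942802543234, -0.0075999493966463225], [0.7256903598891624, -0.24206700116808766, -0.6440318846993733], [-0.6140527228561117, 0.19435555380089845, -0.7649608959023602]] [-0.17235392427828378, -0.2632291135137684, 1.3456904085866208]
side [[531.7484261938519, 0.0, 279.0275769679344], [0.0, 531.7484261938519, 209.96549197874805], [0.0, 0.0, 1.0]] [[0.9067212628070227, -0.4217227027306187, 0.0025521706878869686], [-0.30086314123803987, -0.6510852504890756, -0.6968280755250587], [0.29552990004061713, 0.6310609785093353, -0.7172336575934114]] [-0.39851665509312606, 0.2454071507474493, 1.5327755189108563]
0.1 [0.23527614 0.52442115 0.40394222] [[-9.12341156e-01  4.09429945e-01 -8.56869205e-04]
 [ 4.09430744e-01  9.12340390e-01 -1.21584584e-03]
 [ 2.83952690e-04 -1.46009479e-03 -9.99998894e-01]] 0.9981430754164798
```

View pics/scene0.png

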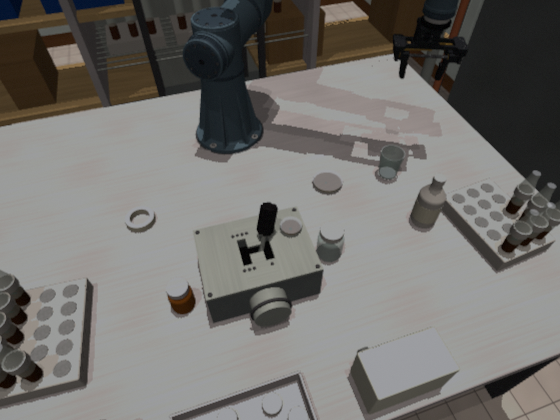

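View pics/side0.png

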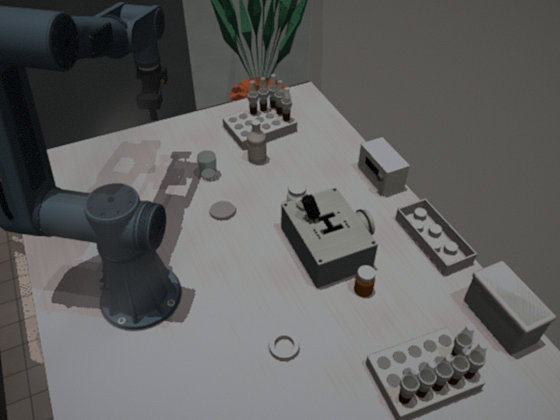

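The scene view looks toward the robot, with the console around (257,265) and its knob at (268,215). In the side view the console is around (328,235) and the knob at (311,207). The lever appears to be tilted left and back. I'll enlarge both.

```bash
python3 - <<'E'
import cv2,pickle
d=pickle.load(open("cams.pkl","rb"))
a=d["scene"]["image"][190:330,185:335]; b=d["side"]["image"][175:290,270:390]
cv2.imwrite("pics/sc.png",cv2.resize(a,None,fx=4,fy=4,interpolation=cv2.INTER_CUBIC))
cv2.imwrite("pics/sd.png",cv2.resize(b,None,fx=5,fy=5,interpolation=cv2.INTER_CUBIC))
E
```

```text
(no output)
```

View pics/sc.png

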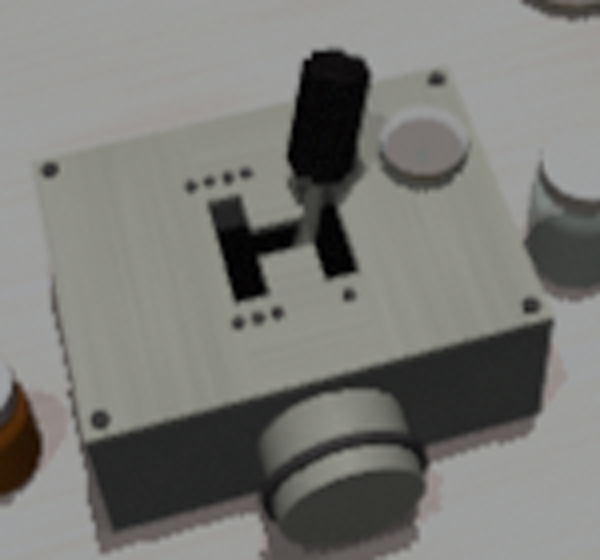

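View pics/sd.png

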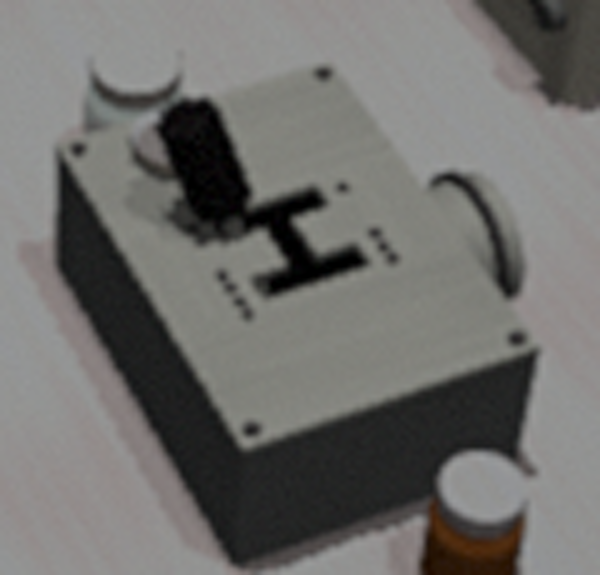

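Deck corners, crop px:
- Scene: BL (447,70), BR (35,163), FL (553,320), FR (88,440). Grip top is about (337,60) and its bottom about (322,170).
- Side: BL (57,150), FL (345,67), FR (538,350), BR (240,450). Grip top is about (186,110) and its bottom about (224,216).

```bash
cat > h.py <<'E'
import numpy as np,pickle
from scipy.optimize import least_squares
d=pickle.load(open("cams.pkl","rb"))
def proj(n,X):
    c=d[n];p=(np.asarray(c["R"])@np.atleast_2d(X).T).T+c["t"];p=p@np.asarray(c["camera_matrix"]).T
    return p[:,:2]/p[:,2:]
def Rz(w): return np.array([[np.cos(w),-np.sin(w),0],[np.sin(w),np.cos(w),0],[0,0,1]])
def lev(f,a,l): return np.array([0,0,.02])+l*np.array([np.sin(f),-np.sin(a)*np.cos(f),np.cos(a)*np.cos(f)])
def world(p,X): return np.atleast_2d(X)@Rz(p[2]).T+[p[0],p[1],0]
E
python3 - <<'E'
from h import *
C=np.array([[-.095,.13,.112],[-.095,-.13,.112],[.095,.13,.112],[.095,-.13,.112]])
S=np.array([[447,70],[35,163],[553,320],[88,440]])/4+[185,190]
D=np.array([[57,150],[240,450],[345,67],[538,350]])/5+[270,175]
f=lambda p:np.r_[(proj("scene",world(p,C))-S).ravel(),(proj("side",world(p,C))-D).ravel()]
r=least_squares(f,[.5,0,0]);p=r.x;print(p,np.degrees(p[2]),r.fun.round(1))
np.save("p.npy",p)
KS=np.array([[337,60],[322,170]])/4+[185,190];KD=np.array([[186,110],[224,216]])/5+[270,175]
L=lambda q:world(p,np.array([lev(*q,.185),lev(*q,.115)]))
g=lambda q:np.r_[(proj("scene",L(q))-KS).ravel(),(proj("side",L(q))-KD).ravel()]
r=least_squares(g,[0,-.2]);print(r.x,r.fun.round(1),L(r.x))
# bystanders: approx world from scene px at height z
def ray(n,u,z):
    c=d[n];R=np.asarray(c["R"]);o=-R.T@c["t"];v=R.T@np.linalg.solve(c["camera_matrix"],[*u,1]);return o+v*(z-o[2])/v[2]
print("dish",ray("scene",(425/4+185,142/4+190),.127),"jarL",ray("scene",(331,229),.095),"jarR",ray("scene",(179,286),.085))
E
```

```text
[ 0.57066604 -0.06429875 -0.03873275] -2.2192231265159506 [ 0.2 -0.8 -1.2 -0.7 -0.2  0.3 -2.1  0.4  0.4 -2.3  0.4 -0.9 -2.2 -1.9
  0.7 -1. ]
[-0.28071958 -0.28074041] [-0.   1.  -1.1 -0.7 -0.5  0.6 -0.4 -2.8] [[ 0.52135791 -0.01309997  0.19079928]
 [ 0.54001504 -0.03247248  0.12617252]]
dish [0.54275906 0.03243538 0.127     ] jarL [0.56026275 0.12896601 0.095     ] jarR [ 0.59328455 -0.24695229  0.085     ]
```

```bash
cat >> h.py <<'E'
def rel():
    from plant import telemetry
    s=telemetry.get_state();p=np.load("p.npy")
    R=np.asarray(s["tool_rot"]);tip=np.asarray(s["position"])+.166*R[:,2]
    return s,R,p,Rz(p[2]).T@(tip-[p[0],p[1],0])
def go(u,v,z):
    s,R,p,r=rel();w=world(p,[u,v,z])[0]
    print("tip rel",r.round(4),"delta tool",(R.T@(w-s["position"]-.166*R[:,2])).round(4),"yaw err",np.degrees(np.arctan2(R[1,1],R[0,1])-p[2]).round(2)-90,"F",np.round(s["force"],1),"t",s["t"])
E
python3 -c "
from h import *
go(-.105,.045,.238)"
```

```text
tip rel [-0.3581  0.5751  0.2379] delta tool [-4.329e-01 -3.971e-01  4.000e-04] yaw err -21.950000000000003 F [0.  1.3 0.3] t 0.1
```

Emit:
carry_out --deltas '[[255,[-0.433,-0.397,0],-22],[255,[-0.433,-0.397,0],-22],[255,[-0.433,-0.397,0],-22],[255,[-0.433,-0.397,0],-22],[255,[-0.433,-0.397,0],-22],[255,[-0.433,-0.397,0],-22],[255,[-0.433,-0.397,0],-22],[255,[-0.433,-0.397,0],-22],[255,[-0.433,-0.397,0],-22],[255,[-0.433,-0.397,0],-22],[255,[-0.433,-0.397,0],-22],[255,[-0.433,-0.397,0],-22]]' --newtons 5

```text
t: 1.1
position: [0.43, 0.0714, 0.4047]
tool_rot: [[-0.999, 0.038, 0.0], [0.038, 0.999, 0.0], [-0.0, 0.0, -1.0]]
force: [1.9, 0.6, 0.4]
gripper_width: 0.117
grip_force: 0.0
```

```bash
python3 -c "
from h import *
go(-.105,.045,.158)"
```

```text
tip rel [-0.1457  0.1301  0.2387] delta tool [-0.0406 -0.0852  0.0807] yaw err 0.04999999999999716 F [1.9 0.6 0.4] t 1.1
```

Emit:
carry_out --deltas '[[255,[-0.035,-0.075,0],0],[255,[-0.035,-0.075,0],0],[255,[-0.035,-0.075,0],0],[255,[-0.035,-0.075,0],0],[255,[-0.035,-0.075,0],0]]'

```text
t: 1.52
position: [0.4618, -0.0027, 0.4042]
tool_rot: [[-0.999, 0.039, -0.001], [0.039, 0.999, 0.001], [0.001, 0.001, -1.0]]
force: [-0.3, 0.9, 0.3]
gripper_width: 0.007
grip_force: 0.0
```

```bash
python3 -c "
from h import *
import cv2
from plant import optics
go(-.105,.045,.156)
w=optics.capture('wrist');cv2.imwrite('pics/w1.png',w['image'])
d['wrist']=w;pickle.dump(d,open('cams.pkl','wb'))
"
```

```text
tip rel [-0.1114  0.0574  0.2382] delta tool [-0.0066 -0.0125  0.0822] yaw err 0.0 F [-0.3  0.9  0.3] t 1.5167
```

View pics/w1.png

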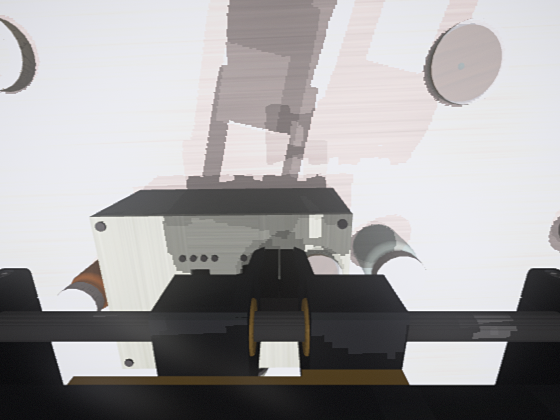

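The wrist view shows the console's back deck edge from BR (92,216) to BL (352,213), with corner screws at (100,226), (342,224) and (128,362). The fingers hide the knob. I'll check the pose against these points.

```bash
python3 -c "
from h import *
p=np.load('p.npy')
print(proj('wrist',world(p,[[-.095,-.13,.112],[-.095,.13,.112],[-.087,-.122,.112],[-.087,.122,.112],[.087,-.122,.112]])).round(1))
def ray(n,u,z):
    c=d[n];R=np.asarray(c['R']);o=-R.T@c['t'];v=R.T@np.linalg.solve(c['camera_matrix'],[*u,1]);return o+v*(z-o[2])/v[2]
for u in((92,216),(352,213),(128,362)): print(Rz(p[2]).T@(ray('wrist',u,.112)-[p[0],p[1],0]))
"
```

```text
[[ 88.4 217.2]
 [352.4 217. ]
 [ 98.1 224.8]
 [343.7 224.6]
 [125.9 363.7]]
[-0.09620947 -0.12626091  0.112     ]
[-0.09913317  0.12930068  0.112     ]
[ 0.08455694 -0.11912097  0.112     ]
```

Emit:
carry_out --deltas '[[255,[0,-0.013,0.04],0],[255,[0,-0.013,0.07],0],[255,[0,-0.013,0.082],0],[255,[0,-0.013,0.082],0],[255,[0,-0.013,0.082],0]]'

```text
t: 1.98
position: [0.4612, -0.0144, 0.3226]
tool_rot: [[-0.999, 0.035, -0.001], [0.035, 0.999, 0.001], [0.001, 0.0, -1.0]]
force: [0.3, 0.0, 0.3]
gripper_width: 0.005
grip_force: 0.0
```

```bash
python3 -c "
from h import *
p=np.load('p.npy');p+=[-.0015,.001,.004];np.save('p.npy',p)
go(-.03,.045,.156)"
```

```text
tip rel [-0.1098  0.0452  0.1566] delta tool [-0.0798 -0.0001  0.0005] yaw err -0.04000000000000625 F [0.3 0.  0.3] t 1.9833
```

Emit:
carry_out --deltas '[[255,[-0.015,0,0],0],[255,[-0.025,0,0],0],[255,[-0.033,0,0],0],[255,[-0.04,0,0],0],[255,[-0.047,0,0],0],[255,[-0.054,0,0],0],[255,[-0.06,0,0],0],[255,[-0.065,0,0],0],[255,[-0.069,0,0],0],[255,[-0.072,0,0],0],[255,[-0.072,0,0],0]]'

```text
t: 2.9
position: [0.534, -0.0187, 0.3226]
tool_rot: [[-0.999, 0.038, 0.0], [0.038, 0.999, -0.0], [-0.0, -0.0, -1.0]]
force: [-1.7, -0.2, 0.6]
gripper_width: 0.004
grip_force: 0.5
```

```bash
cat >> h.py <<'E'
def look(k):
    from plant import optics; import cv2
    a=optics.capture("scene")["image"][190:330,185:335]; b=optics.capture("side")["image"][175:290,270:390]
    o=np.zeros((300,800,3),np.uint8);o=np.hstack([cv2.resize(a,(400,373),interpolation=2),cv2.resize(b,(389,373),interpolation=2)])
    cv2.imwrite(f"pics/{k}.png",np.clip(o.astype(int)*1.6,0,255).astype(np.uint8))
E
python3 -c "
from h import *
go(-.027,.045,.156);look('a')"
```

```text
tip rel [-0.0367  0.0433  0.1566] delta tool [-0.0097  0.0017  0.0006] yaw err -0.18000000000000682 F [-1.7 -0.2  0.6] t 2.9
```

View pics/a.png

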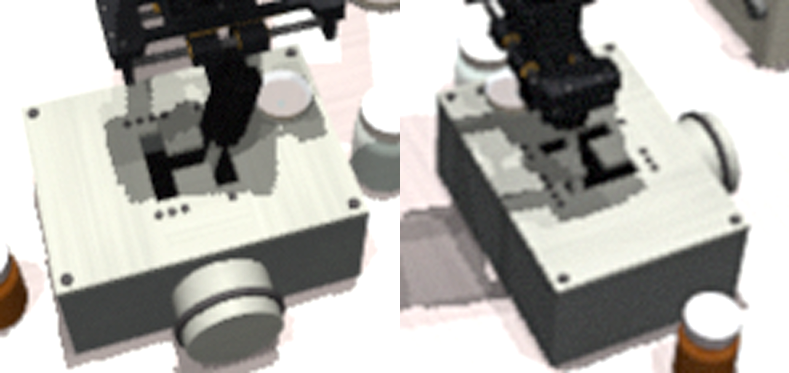

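The fingers are behind the grip with 1.7 N of contact. The grip's lower end is near (225,145) in the scene half (scene px about 269,244). I'll compare that with predictions for several tilts.

```bash
python3 -c "
from h import *
p=np.load('p.npy')
for f in(-.15,-.1,-.05,0,.05):
  q=proj('scene',world(p,[lev(f,-.28,l) for l in(.096,.115,.185)]))
  r=proj('side',world(p,[lev(f,-.28,l) for l in(.096,.115,.185)]))
  print(f,((q-[185,190])*8/3).round().tolist(),((r-[270,175])*389/120+[400,0]).round().tolist())
"
```

```text
-0.15 [[213.0, 137.0], [217.0, 121.0], [234.0, 58.0]] [[560.0, 140.0], [556.0, 123.0], [540.0, 61.0]]
-0.1 [[215.0, 141.0], [219.0, 125.0], [237.0, 65.0]] [[565.0, 138.0], [562.0, 121.0], [549.0, 57.0]]
-0.05 [[216.0, 145.0], [221.0, 130.0], [240.0, 73.0]] [[569.0, 136.0], [567.0, 119.0], [559.0, 54.0]]
0 [[218.0, 149.0], [223.0, 135.0], [244.0, 81.0]] [[574.0, 135.0], [573.0, 117.0], [568.0, 51.0]]
0.05 [[219.0, 154.0], [225.0, 141.0], [247.0, 90.0]] [[579.0, 133.0], [578.0, 115.0], [577.0, 48.0]]
```

```bash
python3 -c "
import cv2
a=cv2.imread('pics/a.png')[60:220,100:310]
import numpy as np
a=np.clip((a/255.)**.5*255,0,255).astype('uint8')
cv2.imwrite('pics/a2.png',cv2.resize(a,None,fx=3.5,fy=3.5,interpolation=2))"
```

```text
(no output)
```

View pics/a2.png

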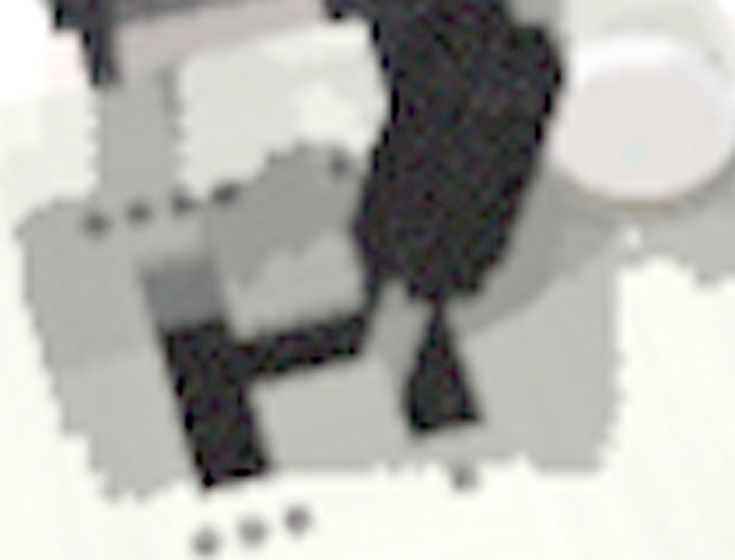

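The grip's lower rim corners are at about (209,136), (226,146) and (240,143) in a.png, and the shaft crosses the deck at the passage's end. I'll fit the tilt from the rim.

```bash
python3 -c "
from h import *
p=np.load('p.npy')
th=np.radians(np.arange(0,360,22.5/2))
for f in(-.15,-.1,-.05,0,.05):
  z=(lev(f,-.28,1)-lev(f,-.28,0)); x=np.array([np.cos(f),-0,-np.sin(f)]); x-=z*(x@z);x/=np.linalg.norm(x);y=np.cross(z,x)
  P=lev(f,-.28,.115)+.0187*(np.cos(th)[:,None]*x+np.sin(th)[:,None]*y)
  q=((proj('scene',world(p,P))-[185,190])*8/3)
  print(f,'lowest',q[q[:,1].argmax()].round(),'left',q[q[:,0].argmin()].round(),'right',q[q[:,0].argmax()].round(), 'row at col240',q[abs(q[:,0]-240).argsort()[:2]].round().tolist())
"
```

```text
-0.15 lowest [223. 136.] left [196. 118.] right [238. 123.] row at col240 [[238.0, 123.0], [238.0, 126.0]]
-0.1 lowest [225. 141.] left [198. 123.] right [240. 128.] row at col240 [[240.0, 130.0], [240.0, 124.0]]
-0.05 lowest [227. 147.] left [200. 128.] right [242. 132.] row at col240 [[240.0, 126.0], [240.0, 141.0]]
0 lowest [229. 153.] left [201. 133.] right [244. 137.] row at col240 [[239.0, 128.0], [239.0, 149.0]]
0.05 lowest [226. 159.] left [203. 139.] right [246. 143.] row at col240 [[241.0, 155.0], [241.0, 133.0]]
```

f is about -0.05, which agrees with the finger geometry. Another 9 mm brings it to neutral.

Emit:
carry_out --deltas '[[255,[-0.004,0.001,0],0],[255,[-0.007,0.001,0],0],[255,[-0.0095,0.001,0],0],[255,[-0.0095,0.001,0],0],[255,[-0.0095,0.001,0],0]]'

```text
t: 3.42
position: [0.5432, -0.018, 0.3227]
tool_rot: [[-0.999, 0.038, 0.0], [0.038, 0.999, -0.0], [-0.0, -0.0, -1.0]]
force: [-0.3, 0.4, 0.7]
gripper_width: 0.003
grip_force: 0.3
```

```bash
python3 -c "
from h import *
go(-.075,.045,.156)"
```

```text
tip rel [-0.0275  0.0444  0.1567] delta tool [0.0475 0.0005 0.0007] yaw err -0.18000000000000682 F [-0.3  0.4  0.7] t 3.4167
```

Emit:
carry_out --deltas '[[255,[0.02,0,0],0],[255,[0.035,0,0],0],[255,[0.035,0.03,0],0],[255,[0.035,0.066,0],0],[255,[0.035,0.066,0],0],[255,[0.0,0.066,0],0],[255,[-0.0285,0.066,0],0],[255,[-0.0285,0.066,0],0],[255,[-0.0285,0.066,0],0]]'

```text
t: 4.17
position: [0.5748, 0.0466, 0.3223]
tool_rot: [[-0.999, 0.038, -0.0], [0.038, 0.999, -0.0], [0.0, -0.0, -1.0]]
force: [-1.0, 0.3, -0.4]
gripper_width: 0.009
grip_force: 0.0
```

```bash
python3 -c "
from h import *
go(0,.035,.156);look('b')"
```

```text
tip rel [0.0017 0.11   0.1563] delta tool [ 0.0015 -0.075   0.0003] yaw err -0.1700000000000017 F [-1.   0.3 -0.4] t 4.1667
```

View pics/b.png

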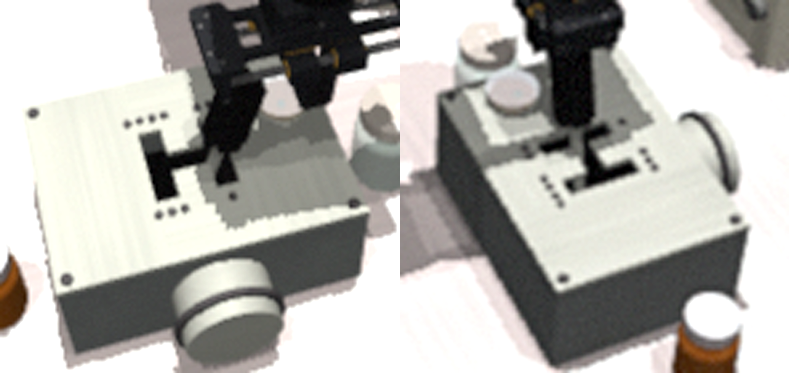

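The side view shows the shaft at the left end of the cross passage, with the fingers clear to the left of the grip. I'll push right gently.

Emit:
carry_out --deltas '[[255,[0,-0.012,0],0],[255,[0,-0.02,0],0],[255,[0,-0.026,0],0],[255,[0,-0.032,0],0],[255,[0,-0.038,0],0],[255,[0,-0.044,0],0],[255,[0,-0.044,0],0]]'

```text
t: 4.85
position: [0.5724, 0.0018, 0.323]
tool_rot: [[-0.999, 0.039, 0.0], [0.039, 0.999, -0.001], [-0.0, -0.001, -1.0]]
force: [0.1, 1.0, 1.1]
gripper_width: 0.005
grip_force: 0.5
```

Emit:
carry_out --deltas '[[255,[0,-0.007,0],0],[255,[0,-0.014,0],0],[255,[0,-0.021,0],0],[255,[0,-0.028,0],0],[255,[0,-0.035,0],0],[255,[0,-0.042,0],0],[255,[0,-0.048,0],0],[255,[0,-0.054,0],0],[255,[0,-0.059,0],0],[255,[0,-0.063,0],0],[255,[0,-0.063,0],0]]'

```text
t: 5.77
position: [0.5699, -0.0608, 0.3225]
tool_rot: [[-0.999, 0.039, -0.0], [0.039, 0.999, -0.0], [0.0, -0.0, -1.0]]
force: [-0.3, 0.5, 0.3]
gripper_width: 0.002
grip_force: 0.2
```

```bash
python3 -c "
from h import *
go(-.09,.0,.156);look('c')"
```

```text
tip rel [0.0006 0.0024 0.1565] delta tool [ 0.0906 -0.0028  0.0005] yaw err -0.21999999999999886 F [-0.3  0.5  0.3] t 5.7667
```

View pics/c.png

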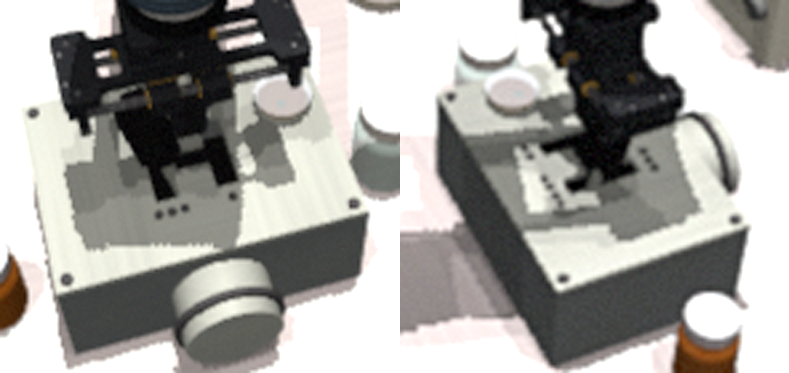

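Lever is now on the right, at about 0.25 rad by geometry. I'll nudge it 4 mm more, then go around behind it.

Emit:
carry_out --deltas '[[255,[0,-0.003,0],0],[255,[0,-0.0045,0],0],[255,[0,-0.0045,0],0]]'

```text
t: 6.12
position: [0.5698, -0.0645, 0.3226]
tool_rot: [[-0.999, 0.038, -0.0], [0.038, 0.999, 0.0], [0.0, 0.0, -1.0]]
force: [-0.5, 0.5, -0.0]
gripper_width: 0.008
grip_force: 0.5
```

Emit:
carry_out --deltas '[[255,[0,0.02,0],0],[255,[0,0.025,0],0],[255,[0.04,0.025,0],0],[255,[0.075,0.025,0],0],[255,[0.075,0.025,0],0],[255,[0.075,-0.01,0],0],[255,[0.075,-0.041,0],0],[255,[0.075,-0.041,0],0],[255,[0.075,-0.041,0],0]]'

```text
t: 6.87
position: [0.4935, -0.104, 0.3231]
tool_rot: [[-0.999, 0.04, 0.001], [0.04, 0.999, -0.001], [-0.001, -0.001, -1.0]]
force: [-0.4, -0.5, 0.2]
gripper_width: 0.006
grip_force: 0.0
```

```bash
python3 -c "
from h import *
go(.01,-.045,.156);look('d')"
```

```text
tip rel [-0.0741 -0.0434  0.1571] delta tool [-0.0841 -0.0012  0.0012] yaw err -0.3199999999999932 F [-0.4 -0.5  0.2] t 6.8667
```

View pics/d.png

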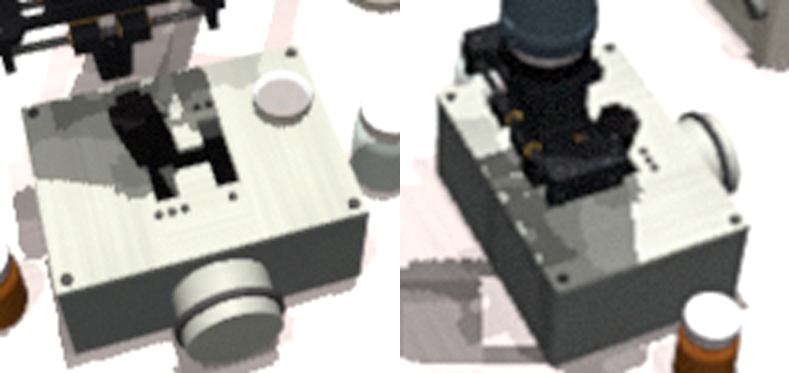

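The grip is tilted right at neutral, and the fingers are clear behind it. I'll push forward.

Emit:
carry_out --deltas '[[255,[-0.02,-0.001,0],0],[255,[-0.035,-0.001,0],0],[255,[-0.043,-0.001,0],0],[255,[-0.05,-0.001,0],0],[255,[-0.056,-0.001,0],0],[255,[-0.062,-0.001,0],0],[255,[-0.068,-0.001,0],0],[255,[-0.074,-0.001,0],0],[255,[-0.079,-0.001,0],0],[255,[-0.083,-0.001,0],0],[255,[-0.085,-0.001,0],0],[255,[-0.085,-0.001,0],0]]'

```text
t: 7.97
position: [0.5785, -0.1067, 0.3224]
tool_rot: [[-0.999, 0.038, 0.0], [0.038, 0.999, 0.0], [-0.0, 0.001, -1.0]]
force: [-1.7, -0.2, -1.0]
gripper_width: 0.004
grip_force: 0.6
```

Emit:
carry_out --deltas '[[255,[-0.0015,0,0],0],[255,[-0.003,0,0],0],[255,[-0.003,0,0],0]]'

```text
t: 8.22
position: [0.5815, -0.1068, 0.3229]
tool_rot: [[-0.999, 0.038, 0.001], [0.038, 0.999, 0.0], [-0.001, 0.0, -1.0]]
force: [-2.5, -0.6, -0.7]
gripper_width: 0.005
grip_force: 0.7
```

```bash
python3 -c "
from h import *
go(.018,-.045,.156)"
```

```text
tip rel [ 0.014  -0.043   0.1569] delta tool [-0.0041 -0.0019  0.0009] yaw err -0.1700000000000017 F [-2.5 -0.6 -0.7] t 8.2167
```

Not at the stop yet (expected near 0.0175). I'll go on in small steps until the force rises.

Emit:
carry_out --deltas '[[255,[-0.0015,0,0],0],[255,[-0.003,0,0],0],[255,[-0.003,0,0],0]]'

```text
t: 8.47
position: [0.5842, -0.107, 0.3226]
tool_rot: [[-0.999, 0.038, -0.001], [0.038, 0.999, 0.0], [0.001, 0.0, -1.0]]
force: [-4.1, 0.7, 0.3]
gripper_width: 0.004
grip_force: 1.8
```

Emit:
carry_out --deltas '[[255,[-0.001,0,0],0],[255,[-0.002,0,0],0],[255,[-0.002,0,0],0]]'

```text
t: 8.72
position: [0.5855, -0.107, 0.3223]
tool_rot: [[-0.999, 0.038, -0.004], [0.038, 0.999, 0.001], [0.004, 0.0, -1.0]]
force: [-7.9, 0.1, 1.7]
gripper_width: 0.007
grip_force: 4.3
```

The force rose to 8 N at the expected stop position, so it is home. I'll retract and verify numerically.

Emit:
carry_out --deltas '[[255,[0.005,0,0],0],[255,[0.03,0,0],0],[255,[0.07,0,0],0],[255,[0.1,0,0],0],[255,[0.12,0,-0.04],0],[255,[0.12,0,-0.08],0],[255,[0.12,0,-0.12],0],[255,[0.12,0,-0.12],0],[255,[0.12,0,-0.12],0],[255,[0.12,0,-0.12],0]]'

```text
t: 9.55
position: [0.4664, -0.1026, 0.4429]
tool_rot: [[-0.999, 0.038, 0.002], [0.038, 0.999, -0.001], [-0.002, -0.001, -1.0]]
force: [-0.5, 1.3, -2.0]
gripper_width: 0.003
grip_force: 0.0
```

```bash
python3 - <<'E'
from h import *
from plant import optics
import cv2
p=np.load('p.npy');th=np.radians(np.arange(22.5,360,45))
def hull(n,f,a):
    z=lev(f,a,1)-lev(f,a,0);x=np.array([np.cos(f),0,0])+0;x-=z*(x@z);x/=np.linalg.norm(x);y=np.cross(z,x)
    P=np.vstack([lev(f,a,l)+.0195*(np.cos(th)[:,None]*x+np.sin(th)[:,None]*y) for l in(.115,.185)])
    return cv2.convexHull((proj(n,world(p,P))*16).round().astype(np.int32))
best={}
im={n:optics.capture(n)["image"].max(2) for n in("scene","side")}
for f in np.arange(-.32,.36,.02):
  for a in np.arange(-.32,.36,.04):
    s=0
    for n in im:
        m=np.zeros(im[n].shape,np.uint8);cv2.fillConvexPoly(m,hull(n,f,a),1,shift=4)
        k=cv2.dilate(m,np.ones((7,7)))-cv2.dilate(m,np.ones((3,3)))
        D=im[n]<45
        s+=D[m>0].mean()-D[k>0].mean()
    best[(round(f,2),round(a,2))]=s
for k in sorted(best,key=best.get)[::-1][:6]: print(k,round(best[k],3))
# bystander shift: pixel diff vs start around the objects
for n in im:
    o=d[n]["image"].max(2)
    for nm,(u,v) in ({"dish":(291,226),"jarL":(331,238),"jarR":(180,294),"tape":(141,219)} if n=="scene" else {"jarR":(365,280),"dishT":(222,210),"tape":(284,347)}).items():
        w=np.float32(o[v-14:v+15,u-14:u+15]);w2=np.float32(im[n][v-14:v+15,u-14:u+15])
        print(n,nm,np.round(cv2.phaseCorrelate(w,w2),2).tolist() if 0 else np.round(cv2.phaseCorrelate(w,w2)[0],2))
go(0,0,.3)
E
```

```text
(np.float64(0.32), np.float64(0.24)) 1.489
(np.float64(0.28), np.float64(0.24)) 1.464
(np.float64(0.3), np.float64(0.24)) 1.449
(np.float64(0.34), np.float64(0.24)) 1.425
(np.float64(0.26), np.float64(0.24)) 1.381
(np.float64(0.3), np.float64(0.28)) 1.338
scene dish [ 0.01 -0.06]
scene jarL [ 0.01 -0.04]
scene jarR [-0.11  0.04]
scene tape [ 0.02 -0.03]
side jarR [ 0.02 -0.  ]
side dishT [ 0.01 -0.  ]
side tape [-0.03 -0.01]
tip rel [-0.1019 -0.0425  0.2752] delta tool [-0.1017  0.0429 -0.0249] yaw err -0.18000000000000682 F [-0.   0.3  0.1] t 9.65
```

Lever is at about f 0.31, a 0.25, and the bystanders haven't moved. It can only enter slot 3 with across at 0.24 or more, so the waypoint was passed.

```bash
python3 -c "
from plant import sign_off
print(sign_off())"
```

```text
the job is handed in; nothing more can be done
None
```

The lever is fully home in the third slot (forward about 0.31 rad, right about 0.25 rad by image fit), the bystanders checked in the images (both dishes, both jars, tape roll) did not move, the beaker and bottle were not near the path, and the job is handed in at about 10 s; no verdict was returned.

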